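# Trip the supply, load two bolts, switch it back on

### The arm

A 6-joint arm with a two-finger parallel gripper is mounted at the origin on the work surface. World frame = base frame: x ahead of the robot, y to its left, z up, the work surface at z = 0. Lengths are in m, angles in rad, forces in N, time in s.
With the tool pointing down it reaches from about 0.375 to 0.925 m from the base axis. Payload 5.7 kg.
Tool frame: the origin (TCP) lies midway between the tips of the shut fingers; the grasp point (between the pads) lies 19 mm behind it; z points along the fingers, y is the line along which they close (so a half turn about z gives the same grasp; the last joint's range is limited). The gripper opens to 88 mm and grips with 3 to 60 N. Pads are 20 mm wide; open, the fingers measure 115 mm over their backs; the gripper's body (75 mm by 178 mm) begins 61 mm behind the grasp point.
Start: joints at [1.127, 0.359, 1.51, -0, 1.272, -0.115], TCP at [0.194, 0.568, 0.223] pointing down, gripper open.
Joint ranges: [-2.97, 2.97], [-1.01, 2.36], [0.21, 2.38], [-0.96, 4.11], [0.2, 2.71], [-2.98, 2.98]. Speed limits (rad/s): [2.39, 2.39, 3.14, 3.14, 3.14, 3.14].

### API

Orientations are given as a unit quaternion [x, y, z, w].
In Python, from bench import move_ptp, servo_line, goto_joints, move_gripper, sleep, inverse_kinematics, capture, PlanningError, close_job, spot_in, silhouettes, current_clock, current_joint_pos, current_qvel, current_joint_torque, current_position, current_orientation, current_force, current_torque, current_finger_gap, current_grip_force gives the robot as it stands. Calls block until the motion is done:
- move_ptp(position, orientation): joint-space move of the TCP to a pose.
- servo_line(position, orientation=None, rate=0.15, contact_N=None): straight line of the TCP; orientation=None keeps the orientation; rate is the mean speed in m/s. With contact_N (N) it stops when the force on the tool has changed by that much, and returns True; else False.
- goto_joints(angles): joint-space move.
- move_gripper(opening): finger opening in m; the grip force is fixed at half the most; returns when the fingers have stopped.
- sleep(seconds).
- inverse_kinematics(position, orientation): joint angles nearest the present ones, or None.
- capture(name): name is "scene" or "side" or "wrist"; returns a dict with "image" (400x640x3 uint8, blue, green, red), "range_z" (400x640 float32, m along the optical axis (not along the pixel's ray), 0 where there is no reading), "intrinsics" (3x3 intrinsics, pixels), "R" (3x3) and "t" (3): a world point X has camera coordinates R X + t. Camera axes: x right, y down, z forward; pixel columns grow to the right and rows downward; lengths in m; the calibration is good to about 2 mm. A picture is of the moment at which its call begins.
A pose or a line that the arm cannot do raises PlanningError and nothing moves.
- close_job(): hands the job in; it is judged then, once.
Trained networks look in the newest picture that a camera, given by its name, has taken for a name from the list of things; names that differ only in an ending like _2 or _b are one class to them, and where a whole thing is asked for, a point or a joint stands for the part that bears it (a point fixed in the world has none). Each returns a list of dicts, best first, with "conf" (0 to 1); they miss things now and then, are a little off and sometimes report something else, mostly with a low value. They report only what shows in the picture. A call takes as long as a camera call. They do not tell look-alikes from the thing itself.
- spot_in(camera, query): "xy" ([column, row] in pixels, amid what is visible of it).
- silhouettes(camera, query): "region" (400x640 bool, what is visible of it) and "xy" ([column, row] in pixels, amid what is visible of it).
Readings, each from a call of its own:
- current_clock(): time.
- current_joint_pos(): joint angles.
- current_qvel(): joint speeds.
- current_joint_torque(): joint torques, N m.
- current_position(): TCP position.
- current_orientation(): TCP orientation.
- current_force(): force on the tool from outside, world axes, zero at the start.
- current_torque(): the same for the moment, N m.
- current_finger_gap(): finger opening in m.
- current_grip_force(): force on a finger pad.
Only numpy, scipy, OpenCV 4.12 (cv2) and the standard library are available. Lean on these libraries where they do the work, as an engineer would, in place of code of your own. Each camera call takes 0.05 s, during which the arm holds its last target. There are 200 camera calls.

### The job

Before the next weld, press the test button on the supply box so that its lever drops, and while the lever is down stand exactly two of the four dark steel locating bolts upright in the empty tray. Then lift the lever all the way back up so that it stays up and let go of it. Leave the other two bolts standing where they are and do not disturb the other things on the table.

Things in the scene. Friction and masses are not known exactly. Their poses are not given: they have to be found in the camera images.
- supply_box: Grey box fixed to the table, 220 mm wide (y), 200 mm up the slope, 75 mm thick. Its panel slopes 30 degrees, rising along the box's +x, away from the robot; outward normal (-0.5, 0, 0.866) in the box frame. Origin on the table under its middle, z up. Panel centre: 19 mm to -x, 115 mm up; top edge 165 mm up. Lever on the right half (y = -35 mm), button on the left (y = +50 mm).
- button_top (a point): Centre of the top face of the test button: plain black, round, 28 mm across, 14 mm proud of the panel (10 mm above its steel rim, 42 mm across). Moves with the button. Its z axis is the panel's outward normal; press along -z. The lamp dome farther up the slope is no control.
- test_button (a joint): How far the test button is pressed, 0 (out) to 0.008 m; it springs out when released. The lever trips at about 0.005 m of press, needing 3 to 5 N when pressed slowly.
- lever (a joint): Lever angle: 0 = fully up (on), 1.66 rad = fully dropped (off). It is weighted and falls by its own weight from its upright balance at 0.35 rad: above that angle it falls down to 1.66, below it leans back home to 0, so carry it to less than about 0.2 rad before letting go. Lifting takes up to 1 N at the grip, less and less on the way up; a light knock drops it.
- lever_grip (a point): Centre of the lever's grip: a black round crossbar, 20 mm in diameter, 36 mm long along the box's y, on a steel rod 11 mm in diameter. It circles lever_pivot at 85 mm radius in the box's x-z plane: fully up it is 29 mm to +x and 80 mm above the pivot, dropped 82 mm to -x (robot side) and 22 mm above it. Nothing stands beside it.
- lever_pivot (a point): Fixed axis of the lever (along the box's y), 10 mm under the panel surface, axes as the box's.
- tray: Fixed open aluminium tray, 160 (x) x 120 (y) x 18 mm high, walls 4 mm, floor 4 mm thick. Starts empty. Origin at the centre of its underside on the table, z up.
- mat: Thin plywood board fixed to the table, 150 x 150 x 4 mm, on which the four bolts stand at first, in two rows about 80 mm apart. Origin at the centre of its underside. Board and tray may trade places.
- bolt0: One of four identical dark steel locating bolts, 52 mm tall, standing upright: shank 28 mm in diameter for the lower 28 mm, then a head 34 mm in diameter and 22 mm high. 0.2 kg. Origin at the centre of its underside, z up along its axis.
- bolt1: One of four identical dark steel locating bolts, 52 mm tall, standing upright: shank 28 mm in diameter for the lower 28 mm, then a head 34 mm in diameter and 22 mm high. 0.2 kg. Origin at the centre of its underside, z up along its axis.
- bolt2: One of four identical dark steel locating bolts, 52 mm tall, standing upright: shank 28 mm in diameter for the lower 28 mm, then a head 34 mm in diameter and 22 mm high. 0.2 kg. Origin at the centre of its underside, z up along its axis.
- bolt3: One of four identical dark steel locating bolts, 52 mm tall, standing upright: shank 28 mm in diameter for the lower 28 mm, then a head 34 mm in diameter and 22 mm high. 0.2 kg. Origin at the centre of its underside, z up along its axis.
- angle_block: Bystander: L-shaped steel block 60 x 50 x 70 mm high, at the far side. Origin at the centre of its underside.
- stopper: Bystander: white plastic double-disc stopper, 40 mm across and 44 mm high, at the far side. Origin at the centre of its underside.
- clamp_block: Bystander: black block 100 x 45 x 22 mm with a round steel screw head on top, 40 mm high in all, at the far side. Origin at the centre of its underside.
Things that resemble listed ones, but are neither listed nor needed, are in the scene too. What is shaped like the bolt2 but pink or yellow is not meant.

How it is judged:
On the way, in this order (a step that is already met when the one before it is completed fails the run):
1. the test button is pressed in (over 1.5 mm) while the lever is not yet down and all four bolts still stand on the board (value of joint test_button above 0.0015 m and value of joint lever below 1.2 rad and distance of each of bolt0, bolt1, bolt2, bolt3 from where it was at the start of the episode below 0.025 m).
2. the lever has dropped (over 1.5 rad), the bolts still on the board (value of joint lever above 1.5 rad and distance of each of bolt0, bolt1, bolt2, bolt3 from where it was at the start of the episode below 0.025 m), for 0.1 s.
3. with the lever down, exactly two bolts stand upright in the tray, let go, and the other two stand where they were (value of joint lever above 1.5 rad and angle between each of bolt0, bolt1, bolt2, bolt3's own z axis and vertical below 0.12 rad and linear speed of each of bolt0, bolt1, bolt2, bolt3 below 0.02 m/s and contact force between each of bolt0, bolt1, bolt2, bolt3 and the fingers below 0.05 N and (((x of bolt0 in the frame of tray between -0.068 and 0.068 m and y of bolt0 in the frame of tray between -0.048 and 0.048 m and z of bolt0 in the frame of tray below 0.008 m) and (x of bolt1 in the frame of tray between -0.068 and 0.068 m and y of bolt1 in the frame of tray between -0.048 and 0.048 m and z of bolt1 in the frame of tray below 0.008 m) and distance of each of bolt2, bolt3 from where it was at the start of the episode below 0.025 m) or ((x of bolt0 in the frame of tray between -0.068 and 0.068 m and y of bolt0 in the frame of tray between -0.048 and 0.048 m and z of bolt0 in the frame of tray below 0.008 m) and distance of each of bolt1, bolt3 from where it was at the start of the episode below 0.025 m and (x of bolt2 in the frame of tray between -0.068 and 0.068 m and y of bolt2 in the frame of tray between -0.048 and 0.048 m and z of bolt2 in the frame of tray below 0.008 m)) or ((x of bolt0 in the frame of tray between -0.068 and 0.068 m and y of bolt0 in the frame of tray between -0.048 and 0.048 m and z of bolt0 in the frame of tray below 0.008 m) and distance of each of bolt1, bolt2 from where it was at the start of the episode below 0.025 m and (x of bolt3 in the frame of tray between -0.068 and 0.068 m and y of bolt3 in the frame of tray between -0.048 and 0.048 m and z of bolt3 in the frame of tray below 0.008 m)) or (distance of each of bolt0, bolt3 from where it was at the start of the episode below 0.025 m and (x of bolt1 in the frame of tray between -0.068 and 0.068 m and y of bolt1 in the frame of tray between -0.048 and 0.048 m and z of bolt1 in the frame of tray below 0.008 m) and (x of bolt2 in the frame of tray between -0.068 and 0.068 m and y of bolt2 in the frame of tray between -0.048 and 0.048 m and z of bolt2 in the frame of tray below 0.008 m)) or (distance of each of bolt0, bolt2 from where it was at the start of the episode below 0.025 m and (x of bolt1 in the frame of tray between -0.068 and 0.068 m and y of bolt1 in the frame of tray between -0.048 and 0.048 m and z of bolt1 in the frame of tray below 0.008 m) and (x of bolt3 in the frame of tray between -0.068 and 0.068 m and y of bolt3 in the frame of tray between -0.048 and 0.048 m and z of bolt3 in the frame of tray below 0.008 m)) or (distance of each of bolt0, bolt1 from where it was at the start of the episode below 0.025 m and (x of bolt2 in the frame of tray between -0.068 and 0.068 m and y of bolt2 in the frame of tray between -0.048 and 0.048 m and z of bolt2 in the frame of tray below 0.008 m) and (x of bolt3 in the frame of tray between -0.068 and 0.068 m and y of bolt3 in the frame of tray between -0.048 and 0.048 m and z of bolt3 in the frame of tray below 0.008 m)))), for 0.2 s.
4. the lever is lifted fully up (value of joint lever below 0.08 rad and angle between each of bolt0, bolt1, bolt2, bolt3's own z axis and vertical below 0.12 rad and linear speed of each of bolt0, bolt1, bolt2, bolt3 below 0.02 m/s and contact force between each of bolt0, bolt1, bolt2, bolt3 and the fingers below 0.05 N and (((x of bolt0 in the frame of tray between -0.068 and 0.068 m and y of bolt0 in the frame of tray between -0.048 and 0.048 m and z of bolt0 in the frame of tray below 0.008 m) and (x of bolt1 in the frame of tray between -0.068 and 0.068 m and y of bolt1 in the frame of tray between -0.048 and 0.048 m and z of bolt1 in the frame of tray below 0.008 m) and distance of each of bolt2, bolt3 from where it was at the start of the episode below 0.025 m) or ((x of bolt0 in the frame of tray between -0.068 and 0.068 m and y of bolt0 in the frame of tray between -0.048 and 0.048 m and z of bolt0 in the frame of tray below 0.008 m) and distance of each of bolt1, bolt3 from where it was at the start of the episode below 0.025 m and (x of bolt2 in the frame of tray between -0.068 and 0.068 m and y of bolt2 in the frame of tray between -0.048 and 0.048 m and z of bolt2 in the frame of tray below 0.008 m)) or ((x of bolt0 in the frame of tray between -0.068 and 0.068 m and y of bolt0 in the frame of tray between -0.048 and 0.048 m and z of bolt0 in the frame of tray below 0.008 m) and distance of each of bolt1, bolt2 from where it was at the start of the episode below 0.025 m and (x of bolt3 in the frame of tray between -0.068 and 0.068 m and y of bolt3 in the frame of tray between -0.048 and 0.048 m and z of bolt3 in the frame of tray below 0.008 m)) or (distance of each of bolt0, bolt3 from where it was at the start of the episode below 0.025 m and (x of bolt1 in the frame of tray between -0.068 and 0.068 m and y of bolt1 in the frame of tray between -0.048 and 0.048 m and z of bolt1 in the frame of tray below 0.008 m) and (x of bolt2 in the frame of tray between -0.068 and 0.068 m and y of bolt2 in the frame of tray between -0.048 and 0.048 m and z of bolt2 in the frame of tray below 0.008 m)) or (distance of each of bolt0, bolt2 from where it was at the start of the episode below 0.025 m and (x of bolt1 in the frame of tray between -0.068 and 0.068 m and y of bolt1 in the frame of tray between -0.048 and 0.048 m and z of bolt1 in the frame of tray below 0.008 m) and (x of bolt3 in the frame of tray between -0.068 and 0.068 m and y of bolt3 in the frame of tray between -0.048 and 0.048 m and z of bolt3 in the frame of tray below 0.008 m)) or (distance of each of bolt0, bolt1 from where it was at the start of the episode below 0.025 m and (x of bolt2 in the frame of tray between -0.068 and 0.068 m and y of bolt2 in the frame of tray between -0.048 and 0.048 m and z of bolt2 in the frame of tray below 0.008 m) and (x of bolt3 in the frame of tray between -0.068 and 0.068 m and y of bolt3 in the frame of tray between -0.048 and 0.048 m and z of bolt3 in the frame of tray below 0.008 m)))), for 0.2 s.
At the end, for the whole second after the job is handed in: The lever is fully up (within 0.08 rad) and at rest, the button is out (less than 1.5 mm in), exactly two bolts stand upright on the tray's floor, and the other two stand within 25 mm of where they began; all four are upright within 0.12 rad, released and still (all of step 4 and velocity of joint lever between -0.1 and 0.1 rad/s and value of joint test_button below 0.0015 m); the robot touches nothing.
It fails at once if the angle block is moved by more than 25 mm or tipped over (distance of angle_block from where it was at the start of the episode above 0.025 m or angle between angle_block's own z axis and vertical above 0.4 rad).
It fails at once if the stopper is moved by more than 25 mm or tipped over (distance of stopper from where it was at the start of the episode above 0.025 m or angle between stopper's own z axis and vertical above 0.4 rad).
It fails at once if the clamp block is moved by more than 25 mm or tipped over (distance of clamp_block from where it was at the start of the episode above 0.025 m or angle between clamp_block's own z axis and vertical above 0.4 rad).
It fails at once if a bolt is knocked over (angle between any of bolt0, bolt1, bolt2, bolt3's own z axis and vertical above 0.7 rad).
It also fails if it takes over 72 s, if anything falls off the work surface, if the arm or the gripper's body presses on something with over 40 N, if the wrist force passes 120 N, or if a joint passes its speed limit or range.

## Working session

There is one attempt and no reset: what is moved stays moved. The work goes in short steps, each a Python script; the robot and the scene stay as the last script left them, time stands still between calls to the robot, and variables do not carry over. Pictures are saved under pics/ and viewed, at most 10 in all, crops included, and the job is handed in when it is done.

```bash
mkdir -p pics; ls; cat > h.py <<'E'
import numpy as np, cv2
from bench import *
def cap(n):
    d=capture(n); return d
def world(d,u,v,z=None):
    z=d["range_z"][int(v),int(u)] if z is None else z
    p=np.linalg.inv(d["intrinsics"])@np.array([u,v,1.0])*z
    return d["R"].T@(p-d["t"])
def cloud(d,mask=None):
    m=(d["range_z"]>0) if mask is None else mask&(d["range_z"]>0)
    v,u=np.nonzero(m); z=d["range_z"][v,u]
    p=(np.linalg.inv(d["intrinsics"])@np.vstack([u,v,np.ones(len(u))]))*z
    return (d["R"].T@(p-d["t"][:,None])).T
def proj(d,X):
    p=d["intrinsics"]@(d["R"]@np.asarray(X)+d["t"]); return p[:2]/p[2]
E
python3 - <<'E'
from h import *
np.set_printoptions(precision=3,suppress=True)
for c in ["scene","side"]:
    d=cap(c); cv2.imwrite(f"pics/{c}0.png",d["image"]); print(c,"cam at",-d["R"].T@d["t"])
    for q in ["bolt0","tray","mat","supply_box","button_top","lever_grip","angle_block","stopper","clamp_block"]:
        for s in silhouettes(c,q):
            P=cloud(d,s["region"]); 
            print(q,round(s["conf"],2),np.round(s["xy"]),len(P), np.percentile(P,[2,50,98],axis=0).T.round(3).tolist() if len(P) else "")
E
```

```text
pics
scene cam at [ 1.383 -0.073  0.729]
bolt0 0.77 [301. 244.] 265 [[0.616, 0.686, 0.693], [-0.065, -0.049, -0.033], [0.003, 0.044, 0.055]]
bolt0 0.71 [339. 204.] 191 [[0.531, 0.555, 0.561], [0.061, 0.075, 0.091], [0.008, 0.046, 0.056]]
bolt0 0.71 [336. 238.] 270 [[0.66, 0.687, 0.695], [0.034, 0.048, 0.068], [0.001, 0.043, 0.056]]
bolt0 0.63 [276. 215.] 240 [[0.555, 0.579, 0.586], [-0.119, -0.103, -0.088], [0.006, 0.046, 0.059]]
bolt0 0.62 [281. 198.] 185 [[0.482, 0.507, 0.514], [-0.108, -0.092, -0.077], [0.012, 0.049, 0.06]]
bolt0 0.59 [302. 197.] 217 [[0.481, 0.514, 0.522], [-0.035, -0.021, -0.004], [0.007, 0.047, 0.06]]
bolt0 0.48 [305. 221.] 257 [[0.554, 0.6, 0.606], [-0.032, -0.018, -0.003], [0.005, 0.043, 0.059]]
bolt0 0.48 [410. 162.] 155 [[0.581, 0.597, 0.605], [0.227, 0.242, 0.262], [0.145, 0.19, 0.199]]
tray 0.79 [219. 224.] 1948 [[0.45, 0.531, 0.612], [-0.323, -0.264, -0.199], [0.002, 0.006, 0.02]]
tray 0.45 [303. 196.] 184 [[0.494, 0.515, 0.522], [-0.034, -0.021, -0.006], [0.012, 0.047, 0.06]]
mat 0.6 [289. 221.] 1264 [[0.469, 0.558, 0.615], [-0.132, -0.06, 0.016], [0.00
[... 1876 characters left out ...]
 298.] 435 [[0.728, 0.745, 0.765], [-0.159, -0.148, -0.124], [0.003, 0.03, 0.047]]
lever_grip 0.65 [314. 135.] 169 [[0.573, 0.591, 0.605], [0.226, 0.239, 0.26], [0.136, 0.183, 0.198]]
angle_block 0.5 [303. 277.] 366 [[0.556, 0.572, 0.586], [-0.121, -0.115, -0.092], [0.009, 0.05, 0.059]]
stopper 0.64 [392. 295.] 419 [[0.729, 0.745, 0.762], [-0.159, -0.149, -0.129], [0.003, 0.03, 0.047]]
clamp_block 0.88 [391. 366.] 1722 [[0.678, 0.727, 0.773], [-0.323, -0.302, -0.261], [0.001, 0.022, 0.042]]
clamp_block 0.5 [314. 136.] 188 [[0.573, 0.591, 0.605], [0.226, 0.239, 0.3], [0.135, 0.182, 0.198]]
clamp_block 0.38 [394. 295.] 448 [[0.728, 0.745, 0.763], [-0.159, -0.149, -0.127], [0.003, 0.03, 0.047]]
```

View pics/scene0.png

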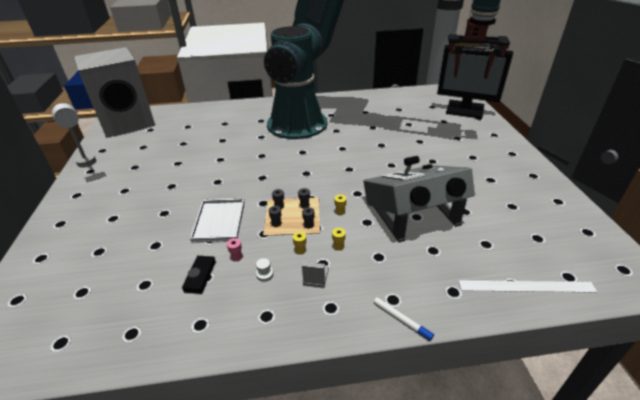

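View pics/side0.png

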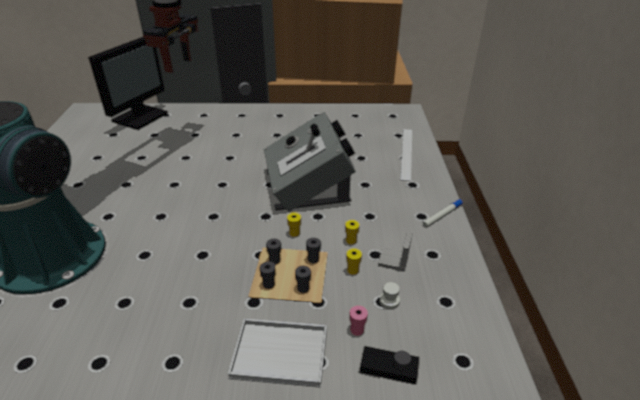

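```bash
python3 - <<'E'
from h import *
np.set_printoptions(precision=4,suppress=True)
d=cap("side"); s=cap("scene")
# crops in one
a=d["image"][110:300,230:400]; b=s["image"][130:260,250:470]
im=np.zeros((600,800,3),np.uint8)
a=cv2.resize(a,None,fx=2.6,fy=2.6); b=cv2.resize(b,(350,207))
im[:a.shape[0],:a.shape[1]]=a; im[:207,445:795]=b
w=cap("wrist"); c=cv2.resize(w["image"],(350,219)); im[220:439,445:795]=c
cv2.imwrite("pics/crop1.png",im)
for q in ["button_top","supply_box","lever_grip"]:
    for r in silhouettes("wrist",q):
        P=cloud(w,r["region"]); print(q,r["conf"],r["xy"],np.percentile(P,[2,50,98],axis=0).T.round(3).tolist() if len(P) else "")
# panel top surface normal from side cloud
P=np.vstack([cloud(d),cloud(s)])
m=(P[:,0]>.45)&(P[:,0]<.72)&(P[:,1]>.13)&(P[:,1]<.42)&(P[:,2]>.03)
Q=P[m]; print("box",len(Q),np.percentile(Q,[1,99],axis=0))
# ransac plane with ~30deg
rng=np.random.default_rng(0); best=0
for i in range(800):
    t=Q[rng.choice(len(Q),3,False)]; n=np.cross(t[1]-t[0],t[2]-t[0]); L=np.linalg.norm(n)
    if L<1e-5: continue
    n/=L; n*=np.sign(n[2]); 
    if abs(n[2]-.866)>.05: continue
    k=(abs((Q-t[0])@n)<.002).sum()
    if k>best: best=k;bn=n;bp=t[0]
I=Q[abs((Q-bp)@bn)<.003]; c=I.mean(0); n=np.linalg.svd(I-c,full_matrices=False)[2][2]; n*=np.sign(n[2])
print(best,n,c,n@c,"yaw",np.arctan2(-n[1],-n[0]))
ex=np.array([-n[0],-n[1],0]);ex/=np.linalg.norm(ex);ey=np.cross([0,0,1],ex);up=np.cross(ey,n)*-1
up*=np.sign(up[2]); print("up",up,"ey",ey)
A=I@up;B=I@ey; print("u range",np.percentile(A,[.5,99.5]),"y range",np.percentile(B,[.5,99.5]))
np.savez("box.npz",n=n,c=c,up=up,ey=ey)
H=Q[((Q-c)@n>.004)]; print(len(H))
for h in [(.005,.008),(.008,.013),(.013,.017),(.017,.03),(.03,.1)]:
    S=H[((H-c)@n>h[0])&((H-c)@n<h[1])]; 
    print(h,len(S),np.percentile(S,[5,50,95],axis=0).tolist() if len(S) else "")
E
```

```text
box 10383 [[0.4728 0.1545 0.0346]
 [0.6887 0.3907 0.1935]]
2508 [-0.4932 -0.0989  0.8643] [0.5638 0.2641 0.1205] -0.20007466771514254 yaw 0.19788500643741852
up [0.8474 0.1699 0.503 ] ey [-0.1966  0.9805  0.    ]
u range [0.4781 0.6745] y range [0.0494 0.2658]
1298
(0.005, 0.008) 601 [[0.511166531358175, 0.20671613623642648, 0.09360173323572026], [0.5603818165801208, 0.23570093730522476, 0.12255997368218967], [0.6104043125318911, 0.31214068040657383, 0.15303902628103894]]
(0.008, 0.013) 148 [[0.5100698718029629, 0.21371823312832833, 0.09560082876431146], [0.5396373186150591, 0.24323997280618737, 0.12260022232858361], [0.5895558906470344, 0.32675566728956656, 0.14700700883894122]]
(0.013, 0.017) 64 [[0.5192664435094573, 0.23815860903522243, 0.11821857524097303], [0.5328303067863757, 0.313901093393358, 0.12589193337646237], [0.5831042290421345, 0.3297519227109689, 0.14692258087069926]]
(0.017, 0.03) 58 [[0.5756849980349139, 0.23625808164941026, 0.14770625357300915], [0.5835685609503024, 0.24073106420683682, 0.156028486161581], [0.5912429681074904, 0.2468943688707984, 0.1671952746824582]]
(0.03, 0.1) 255 [[0.5857291210590683, 0.2270649245897591, 0.1702643620420064], [0.5963213611054592, 0.24028650684686004, 0.1921066743278491], [0.6044900190190196, 0.2604195959512057, 0.19815445642844334]]
```

View pics/crop1.png

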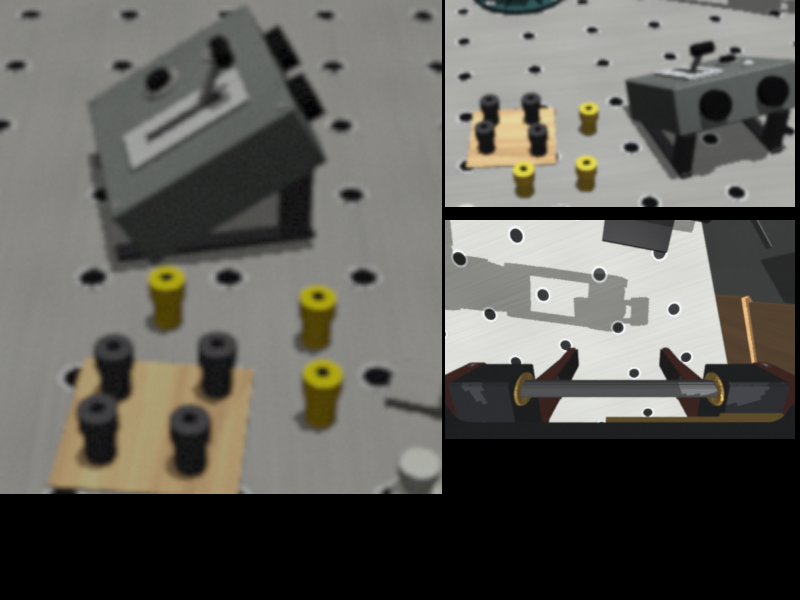

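Candidates for bolts in the side view are the dark ones on the board, at (274,250), (313,249), (268,274) and (303,278). The yellow ones at (294,224), (352,231) and (354,261) and the pink one at (358,320) are not meant. The crop confirms the four dark ones stand on the board. The button is the black disc left of the lever at about (291,141), the lever grip is at (314,133), and the tray is at (281,352) and empty.

```bash
cat >> h.py <<'E'
from scipy.spatial.transform import Rotation as Rn
from scipy.optimize import least_squares
def quat(z,y):
    z=np.array(z,float);z/=np.linalg.norm(z);y=np.array(y,float);y-=z*(y@z);y/=np.linalg.norm(y)
    return Rn.from_matrix(np.column_stack([np.cross(y,z),y,z])).as_quat()
def circ(P,r):
    f=lambda c:np.hypot(P[:,0]-c[0],P[:,1]-c[1])-r
    return least_squares(f,P[:,:2].mean(0),loss="soft_l1",f_scale=.001).x
E
python3 - <<'E'
from h import *
np.set_printoptions(precision=4,suppress=True)
print(current_clock(),current_joint_pos())
d=cap("side"); s=cap("scene"); w=cap("wrist")
T=Rn.from_quat(current_orientation()); p=current_position()
print("tool R\n",T.as_matrix()); print("cam in tool",T.inv().apply(-w["R"].T@w["t"]-p)); print("cam axes in tool\n",T.as_matrix().T@w["R"].T, w["intrinsics"][0])
Pd,Ps=cloud(d),cloud(s)
for c in [(.572,-.104),(.498,-.092),(.506,-.021),(.59,-.018)]:
    for P in (Pd,Ps,np.vstack([Pd,Ps])):
        Q=P[(np.hypot(P[:,0]-c[0],P[:,1]-c[1])<.03)&(P[:,2]>.037)&(P[:,2]<.053)]; print(len(Q),circ(Q,.017),P[(np.hypot(P[:,0]-c[0],P[:,1]-c[1])<.03)][:,2].max(),end=" | ")
    print()
for cam,dd in(("side",d),("scene",s)):
  r=silhouettes(cam,"tray")[0]["region"]; Q=cloud(dd,r); print(cv2.minAreaRect((Q[:,:2]*1000).astype(np.float32)))
b=np.load("box.npz"); n,ey=b["n"],b["ey"]
pc=np.array([.5561,.2722,.117])
for sg in(1,-1):
    q=quat(-n,sg*ey)
    for h in (.02,.2,.25): print("press",sg,h,inverse_kinematics(pc+.05*ey+h*n,q))
ex=np.array([ey[1],-ey[0],0]); ez=np.array([0,0,1.])
for sg in (1,-1):
  for a,g in ((-30,165),(-45,165),(-60,120),(-90,70)):
    a=np.radians(a); z=np.cos(a)*ex+np.sin(a)*ez; y=sg*(-np.sin(a)*ex+np.cos(a)*ez)
    g=np.radians(g); G=np.array([.568,.237,.112])+.085*(np.cos(g)*ex+np.sin(g)*ez)
    print("lift",sg,inverse_kinematics(G+.02*z-sg*y*.025,quat(z,y)))
E
```

```text
1.3 [ 1.1269  0.3588  1.5104 -0.      1.2725 -0.1151]
tool R
 [[-0.9464  0.3229 -0.    ]
 [ 0.3229  0.9464 -0.0001]
 [-0.     -0.0001 -1.    ]]
cam in tool [ 0.0702  0.001  -0.1624]
cam axes in tool
 [[ 0.     -0.9665 -0.2568]
 [ 1.     -0.0002  0.0011]
 [-0.0011 -0.2568  0.9665]] [293.965    0.     317.8439]
98 [ 0.5715 -0.1033] 0.0598904687925434 | 57 [ 0.5677 -0.104 ] 0.06099717968971182 | 155 [ 0.5697 -0.1035] 0.06099717968971182 | 
92 [ 0.499  -0.0917] 0.060475018765788945 | 54 [ 0.4956 -0.0928] 0.06037636765451803 | 146 [ 0.4971 -0.0922] 0.060475018765788945 | 
84 [ 0.5065 -0.0192] 0.06038067842965035 | 53 [ 0.5028 -0.0199] 0.06151442761784048 | 137 [ 0.5047 -0.0195] 0.06151442761784048 | 
84 [ 0.592  -0.0165] 0.06064586976788022 | 50 [ 0.5888 -0.0173] 0.06082543884694442 | 134 [ 0.5904 -0.0168] 0.06082543884694442 | 
((530.8619995117188, -254.78709411621094), (135.78866577148438, 167.80006408691406), 84.71147155761719)
((550.3412475585938, -260.7684020996094), (125.12039947509766, 207.303466796875), 86.28388214111328)
press 1 0.02 [ 0.5253  0.3397  1.986  -0.4902  0.3508 -0.8207]
press 1 0.2 [ 0.6061 -0.004   1.9359 -0.3001  0.7418 -0.9888]
press 1 0.25 [ 0.6353 -0.0843  1.897  -0.284   0.864  -0.9993]
press -1 0.02 [ 0.5253  0.3397  1.986  -0.4902  0.3508  2.3209]
press -1 0.2 [ 0.6061 -0.004   1.9359 -0.3001  0.7418  2.1528]
press -1 0.25 [ 0.6353 -0.0843  1.897  -0.284   0.864   2.1423]
lift 1 None
lift 1 None
lift 1 [ 0.3394  0.2159  2.1037 -0.2329  0.3106  0.3449]
lift 1 [ 0.2825  0.4334  1.5252 -0.      1.1829  0.0847]
lift -1 None
lift -1 None
lift -1 [ 0.3394  0.2159  2.1037 -0.2329  0.3106 -2.7967]
lift -1 None
```

```bash
python3 - <<'E'
from h import *
np.set_printoptions(precision=4,suppress=True)
b=np.load("box.npz"); n,ey,up=b["n"],b["ey"],b["up"]
pc=np.array([.5561,.2722,.117])+.01*ey
q=quat(-n,ey)
move_ptp(pc+.15*n,q); print(current_clock())
w=cap("wrist"); cv2.imwrite("pics/w1.png",w["image"]); np.savez("w1.npz",**w)
for k in ["button_top","lever_grip","supply_box"]:
    for r in silhouettes("wrist",k):
        P=cloud(w,r["region"]); print(k,r["conf"],r["xy"],np.percentile(P,[2,50,98],axis=0).T.round(3).tolist() if len(P) else "")
P=cloud(w); I=P[(abs((P-pc)@n)<.008)&(np.linalg.norm(P-pc,axis=1)<.14)]
for _ in range(4):
    c=I.mean(0); m=np.linalg.svd(I-c,full_matrices=False)[2][2]; m*=np.sign(m[2]); I=I[abs((I-c)@m)<.002]
print("panel",len(I),m,c,"z of wrist plane at pc",(c-pc)@m)
R=cv2.minAreaRect((np.column_stack([I@up,I@ey])*1000).astype(np.float32)); print(R)
E
```

```text
3.0667
button_top 0.7 [354.7, 181.1] [[0.515, 0.525, 0.536], [0.307, 0.319, 0.331], [0.111, 0.121, 0.127]]
lever_grip 0.73 [273.5, 260.5] [[0.568, 0.584, 0.6], [0.229, 0.244, 0.262], [0.131, 0.185, 0.196]]
supply_box 0.77 [311.4, 177.5] [[0.461, 0.537, 0.636], [0.166, 0.274, 0.374], [0.009, 0.109, 0.183]]
panel 19661 [-0.4929 -0.0944  0.865 ] [0.5292 0.298  0.1046] z of wrist plane at pc 6.479796270197038e-05
((572.22412109375, 160.34588623046875), (216.7633514404297, 197.7269287109375), 89.60747528076172)
```

View pics/w1.png

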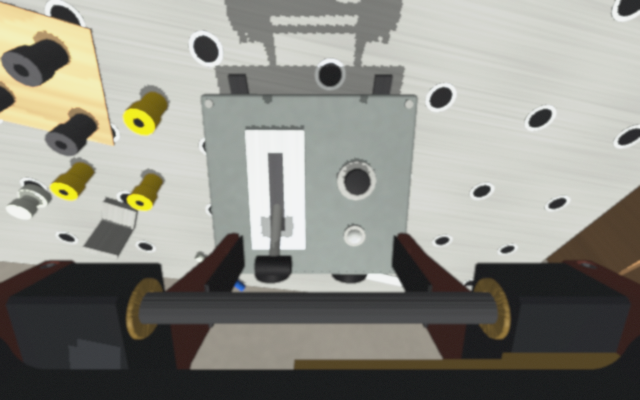

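```bash
python3 - <<'E'
from h import *
np.set_printoptions(precision=4,suppress=True)
b=np.load("box.npz"); n=np.array([-.493,-.0965,.8646]);n/=np.linalg.norm(n)
ex=np.array([-n[0],-n[1],0]);ex/=np.linalg.norm(ex);ey=np.cross([0,0,1.],ex);up=np.cross(n,ey);up*=np.sign(up[2])
w=dict(np.load("w1.npz")); P=cloud(w); c0=np.array([.5292,.298,.1046]); h=(P-c0)@n
U=np.column_stack([P@up,P@ey]); B=np.array([.525,.319,.118])
near=(np.linalg.norm(P-B,axis=1)<.03)
for lo,hi in((.003,.006),(.011,.018)):
    m=near&(h>lo)&(h<hi); print(lo,m.sum(),U[m].mean(0),U[m].min(0),U[m].max(0),h[m].max(),np.median(h[m]))
m=near&(h>.0115)&(h<.018); u=(U[m].min(0)+U[m].max(0))/2; H=np.median(h[m])
top=up*u[0]+ey*u[1]+n*(c0@n+H); print("top",top)
# grip: all three cams
G=P[(h>.035)&(np.linalg.norm(P-[.59,.243,.18],axis=1)<.04)]
for Q in (G,):
    o=np.percentile(Q,[3,97],axis=0); print("grip",len(Q),o)
print("grip box coords x,y ranges",np.percentile(G@ex,[3,97]),np.percentile(G@ey,[2,98]))
for c in("scene","side"):
    d=cap(c);Q=cloud(d);Q=Q[((Q-c0)@n>.035)&(np.linalg.norm(Q-[.59,.243,.18],axis=1)<.04)];print(c,np.percentile(Q@ex,[3,97]),np.percentile(Q@ey,[2,98]),Q[:,2].max())
    G=np.vstack([G,Q])
E2=np.column_stack([G@ex,G[:,2]]); E2=E2[E2[:,1]>.176]; print("axis ex,z",circ(E2,.01))
np.savez("box2.npz",n=n,ex=ex,ey=ey,up=up,top=top)
for s in(1,-1): print(inverse_kinematics(top+.03*n,quat(-n,s*up)))
E
```

```text
0.003 531 [0.559  0.2114] [0.5395 0.1923] [0.5804 0.2328] 0.0058847586212535784 0.003955029247264912
0.011 549 [0.5597 0.2121] [0.5467 0.1989] [0.5738 0.2261] 0.015965544458299098 0.013815282611340487
top [0.526  0.3194 0.1211]
grip 887 [[0.5811 0.229  0.1723]
 [0.5971 0.2624 0.1964]]
grip box coords x,y ranges [0.6187 0.6339] [0.1109 0.1452]
scene [0.6228 0.6395] [0.1093 0.1436] 0.199444921009015
side [0.6217 0.6395] [0.1066 0.1421] 0.19890068686485152
axis ex,z [0.6297 0.1864]
[ 0.5516  0.2931  2.0158 -0.4992  0.3769  0.7824]
[ 0.5516  0.2931  2.0158 -0.4992  0.3769 -2.3592]
```

```bash
python3 - <<'E'
from h import *
np.set_printoptions(precision=4,suppress=True)
b=np.load("box2.npz"); n,up,top=b["n"],b["up"],b["top"]
q=quat(-n,up)
move_gripper(0.0); move_ptp(top+.04*n,q); f0=current_force()
servo_line(top+.004*n,q,rate=.1)
hit=servo_line(top-.0095*n,rate=.02,contact_N=9); p=current_position()
print(hit,(p-top)@n,current_force()-f0,current_clock())
sleep(.3)
d=cap("side"); print([(x["conf"],x["xy"]) for x in spot_in("side","lever_grip")])
servo_line(top+.06*n,rate=.15)
s=cap("scene"); P=np.vstack([cloud(d),cloud(s)])
ex,ey=b["ex"],b["ey"]; G=.518*ex+.126*ey; G[2]=.13
Q=P[(np.linalg.norm(P-G,axis=1)<.035)]; Q=Q[(Q-np.array([.5292,.298,.1046]))@n>.03]; print("grip down pts",len(Q),np.median(Q,axis=0) if len(Q) else "",Q[:,2].max() if len(Q) else "")
if len(Q): print(np.percentile(Q@ex,[3,97]),np.percentile(Q@ey,[3,97]))
print(current_clock())
E
```

```text
True -0.008402805126199701 [-5.2516 -2.1607 10.8094] 7.4917
[(0.47, [275.3, 158.7])]
grip down pts 249 [0.4908 0.2229 0.133 ] 0.14252929950739496
[0.5121 0.5478] [0.1079 0.1423]
8.55
```

```bash
cat > pp.py <<'E'
from h import *
def pick_place(A,B,q):
    pos=lambda c,z:np.array([c[0],c[1],z])
    move_ptp(pos(A,.15),q); move_gripper(.06)
    servo_line(pos(A,.027),q,rate=.12,contact_N=8)
    print("z",current_position()[2]); move_gripper(0.0)
    g=current_finger_gap(); print("gap",g,"force",current_grip_force(),current_clock())
    if not .028<g<.038: return False
    servo_line(pos(A,.13),rate=.12); print("gap",current_finger_gap())
    servo_line(pos(B,.13),rate=.2)
    servo_line(pos(B,.045),rate=.12)
    print("hit",servo_line(pos(B,.0255),rate=.03,contact_N=4),current_position())
    move_gripper(.06); servo_line(pos(B,.15),rate=.12); print(current_clock()); return True
E
python3 - <<'E'
from pp import *
servo_line(current_position()+[0,0,.1],rate=.2)
q=min((quat([0,0,-1],[0,s,0]) for s in(1,-1)),key=lambda q:abs(inverse_kinematics([.57,-.1035,.15],q)[5]))
print(inverse_kinematics([.57,-.1035,.15],q)); np.save("q.npy",q)
pick_place((.5697,-.1035),(.566,-.2615),q)
for c in("side","scene"):
    d=cap(c); cv2.imwrite(f"pics/{c}2.png",d["image"])
    for r in silhouettes(c,"bolt0"):
        P=cloud(d,r["region"]); print(np.round(r["conf"],2),np.round(r["xy"]),np.median(P,axis=0).round(3),P[:,2].max().round(3))
E
```

```text
[-2.98836530e-01  4.03734604e-01  1.63920288e+00 -4.44089210e-16
  1.09865517e+00  1.27195980e+00]
z 0.027664157396544202
gap 0.03323910209442148 force 30.000065353415266 13.5583
gap 0.03284209712301305
hit True [ 0.56584767 -0.26172953  0.02705995]
18.75
0.89 [353. 261.] [ 0.677 -0.058  0.043] 0.057
0.79 [264. 271.] [ 0.496 -0.102  0.055] 0.273
0.68 [299. 342.] [ 0.568 -0.271  0.052] 0.06
0.63 [356. 318.] [ 0.676 -0.217  0.046] 0.056
0.59 [316. 252.] [ 0.601 -0.028  0.04 ] 0.059
0.57 [352. 230.] [0.68 0.04 0.04] 0.057
0.49 [274. 252.] [ 0.504 -0.032  0.05 ] 0.247
0.75 [303. 199.] [ 0.514 -0.02   0.047] 0.061
0.72 [335. 201.] [0.555 0.074 0.041] 0.057
0.69 [222. 224.] [ 0.533 -0.258  0.006] 0.053
0.68 [279. 199.] [ 0.506 -0.092  0.042] 0.061
0.68 [302. 242.] [ 0.685 -0.048  0.044] 0.057
0.61 [216. 220.] [ 0.575 -0.259  0.048] 0.061
0.58 [306. 218.] [ 0.6   -0.018  0.051] 0.061
0.56 [338. 240.] [0.688 0.048 0.044] 0.056
0.52 [236. 247.] [ 0.683 -0.207  0.043] 0.058
0.19 [288. 218.] [ 0.553 -0.069  0.006] 0.01
```

```bash
python3 - <<'E'
from pp import *
np.set_printoptions(precision=4,suppress=True)
q=np.load("q.npy")
servo_line([.4971,-.0922,.15],q,rate=.3)
pick_place((.4971,-.0922),(.494,-.2625),q)
servo_line([.494,-.2625,.26],q,rate=.25); move_gripper(0.)
ims=[]
for c,r in(("side",(slice(110,400),slice(220,420))),("scene",(slice(150,300),slice(180,480)))):
    d=cap(c); ims.append(d["image"][r])
    for r in silhouettes(c,"bolt0"):
        P=cloud(d,r["region"]); print(np.round(r["conf"],2),np.round(r["xy"]),np.median(P,axis=0).round(3),P[:,2].max().round(3))
im=np.zeros((580,800,3),np.uint8); im[:,:400]=cv2.resize(ims[0],(400,580)); im[:200,400:]=cv2.resize(ims[1],(400,200)); cv2.imwrite("pics/c3.png",im)
b=np.load("box2.npz"); ex,ey=b["ex"],b["ey"]; ez=np.array([0,0,1.])
piv=.6007*ex+.1265*ey+.107*ez; print("piv",piv)
for a in(-50,-55,-60,-65,-70,-75):
  for tilt in (0,10,20):
    a_=np.radians(a); y=-np.sin(a_)*ex+np.cos(a_)*ez; z=np.cos(a_)*ex+np.sin(a_)*ez
    t=np.radians(tilt); z2=np.cos(t)*z+np.sin(t)*ey
    g=np.radians(165); G=piv+.085*(np.cos(g)*ex+np.sin(g)*ez)
    r=[inverse_kinematics(G+.02*z2-y*o,quat(z2,y)) for o in(.024,.05)]
    print(a,tilt,r[0], r[1] is not None)
E
```

```text
z 0.0275516457712808
gap 0.03310448981346243 force 30.0005220528692 21.8917
gap 0.03343004621829085
hit True [ 0.4939 -0.2626  0.0271]
27.1333
0.88 [352. 232.] [0.679 0.039 0.04 ] 0.057
0.81 [298. 342.] [ 0.568 -0.271  0.053] 0.06
0.75 [357. 317.] [ 0.676 -0.217  0.047] 0.056
0.73 [295. 227.] [0.547 0.066 0.043] 0.056
0.69 [273. 252.] [ 0.507 -0.031  0.048] 0.059
0.69 [311. 250.] [ 0.592 -0.027  0.046] 0.06
0.68 [356. 262.] [ 0.678 -0.058  0.044] 0.057
0.59 [257. 343.] [ 0.497 -0.272  0.053] 0.06
0.73 [236. 248.] [ 0.684 -0.206  0.044] 0.056
0.73 [337. 204.] [0.555 0.075 0.045] 0.056
0.66 [311. 218.] [ 0.6   -0.018  0.047] 0.06
0.61 [220. 204.] [ 0.503 -0.259  0.05 ] 0.061
0.59 [301. 196.] [ 0.514 -0.021  0.046] 0.06
0.53 [336. 238.] [0.687 0.048 0.042] 0.057
0.52 [302. 244.] [ 0.686 -0.049  0.045] 0.057
0.47 [215. 222.] [ 0.575 -0.26   0.049] 0.06
piv [0.5652 0.2395 0.107 ]
-50 0 [0.3997 0.38   2.3706 3.5684 0.3239 2.8936] False
-50 10 None False
-50 20 None False
-55 0 None True
-55 10 [ 0.1758  0.3311  2.3435  2.217   0.2319 -2.2446] False
-55 20 [-0.0256  0.3743  2.3507  1.7926  0.4805 -2.0205] False
-60 0 None False
-60 10 None False
-60 20 [-0.0094  0.3378  2.2835  1.4207  0.4495 -1.5987] True
-65 0 [ 0.3565  0.2855  2.1697 -0.2663  0.264   0.4056] True
-65 10 [ 0.1784  0.282   2.2039  0.6934  0.2852 -0.6869] True
-65 20 [ 0.0053  0.3189  2.2161  1.0833  0.4829 -1.2182] True
-70 0 [ 0.3446  0.2849  2.1015 -0.1289  0.4129  0.2605] True
-70 10 [ 0.1795  0.2804  2.1343  0.4542  0.4185 -0.4327] True
-70 20 [ 0.0186  0.3138  2.1488  0.8364  0.5575 -0.933 ] True
-75 0 [ 0.334   0.2949  2.0331 -0.0689  0.5553  0.1945] True
-75 10 [ 0.1805  0.2898  2.0649  0.3431  0.5538 -0.3075] True
-75 20 [ 0.0306  0.3198  2.0817  0.67    0.6523 -0.7316] True
```

View pics/c3.png

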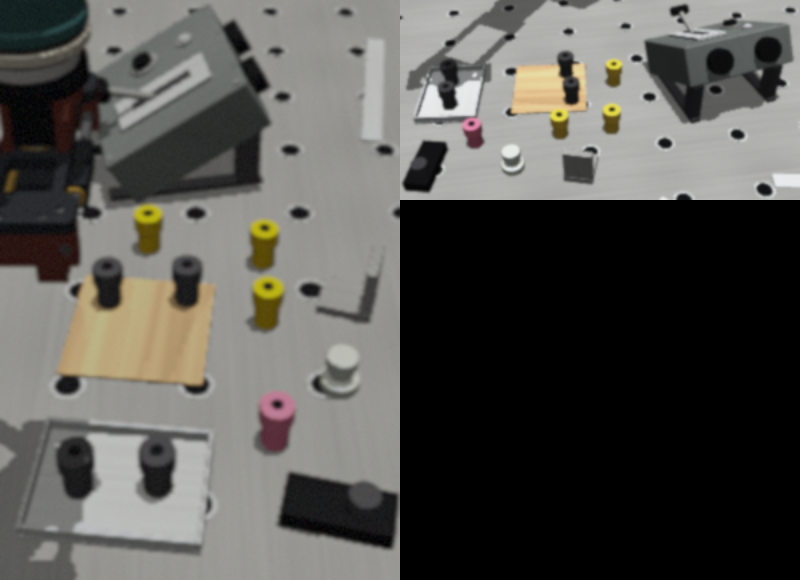

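The picture shows two dark bolts upright in the tray at (76,462) and (157,462). The other two are still on the board at (108,280) and (187,280), and the lever is down. Next I'll lift the lever.

```bash
cat > lift.py <<'E'
from h import *
b=np.load("box2.npz"); n,ex,ey=b["n"],b["ex"],b["ey"]; ez=np.array([0,0,1.])
piv=.6007*ex+.1265*ey+.107*ez
def pose(th,off,ov=.02):
    a=np.radians(-80-(-10)*th/1.66); g=np.radians(70.1)+th
    z=np.cos(a)*ex+np.sin(a)*ez; y=-np.sin(a)*ex+np.cos(a)*ez
    return piv+.085*(np.cos(g)*ex+np.sin(g)*ez)+ov*z-off*y, quat(z,y)
def grip_angle():
    P=np.vstack([cloud(cap(c)) for c in("scene","side")]); r=P-piv
    u=np.column_stack([r@ex,r[:,2]]); R=np.hypot(*u.T)
    m=(abs(r@ey)<.016)&(R>.078)&(R<.098)&(r@n>.03)
    g=np.arctan2(u[m,1],u[m,0]); return m.sum(),np.percentile(np.degrees(g),[5,50,95])
E
python3 - <<'E'
from lift import *
np.set_printoptions(precision=4,suppress=True)
ths=np.linspace(1.66,.08,12)
print([inverse_kinematics(*pose(t,.0235)) is not None for t in ths])
move_ptp(*pose(1.66,.05,-.06)); print(current_clock(),grip_angle())
servo_line(*pose(1.66,.05),rate=.12)
f0=current_force()
print("hit",servo_line(*pose(1.66,.0235),rate=.05,contact_N=3),current_force()-f0,current_position()-pose(1.66,.0235)[0])
for t in ths[1:6]:
    servo_line(*pose(t,.0235),rate=.08); print(round(t,2),current_force()-f0)
print(grip_angle(),current_clock()); cv2.imwrite("pics/l1.png",capture("side")["image"][80:230,220:420].repeat(3,0).repeat(3,1))
E
```

```text
[True, True, True, True, True, True, True, True, True, True, True, True]
30.6917 (np.int64(122), array([157.1226, 159.4739, 166.5964]))
hit False [0.3042 0.4821 0.575 ] [-0.0002 -0.0001 -0.0001]
1.52 [-4.3109 -0.9849  0.9641]
1.37 [-11.5738  -1.7897   3.626 ]
1.23 [-19.1296  -2.4493   7.6746]
1.09 [-1.4233 -1.0035  1.6664]
0.94 [-0.0334 -0.1827  0.8928]
(np.int64(217), array([118.5753, 123.3932, 143.258 ])) 33.8917
```

View pics/l1.png

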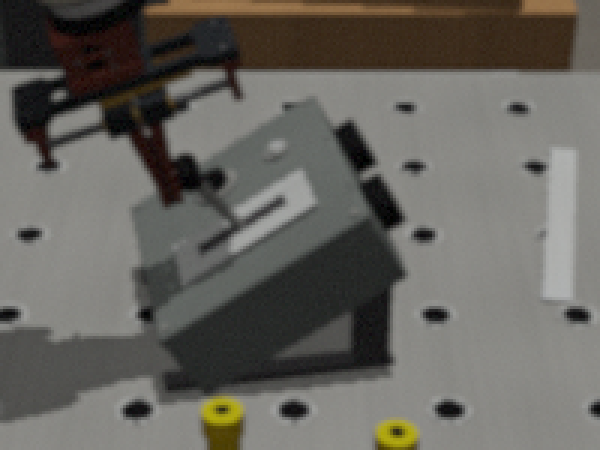

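The lever grip at about (188,170) is riding on the closed fingers, part way up and tracking the plan. I'll continue.

```bash
python3 - <<'E'
from lift import *
np.set_printoptions(precision=4,suppress=True)
f0=current_force()
for t in (.8,.66,.52,.4,.3,.22,.15):
    servo_line(*pose(t,.0235),rate=.07,contact_N=8); print(t,current_force()-f0)
print(grip_angle()); 
servo_line(*pose(.08,.0235),rate=.04,contact_N=4); print(current_force()-f0)
sleep(.4); print(grip_angle(),current_clock())
cv2.imwrite("pics/l2.png",capture("side")["image"][80:230,220:420].repeat(3,0).repeat(3,1))
E
```

```text
0.8 [-0.2506 -0.9578  0.6537]
0.66 [ 0.5847 -0.8901  0.0579]
0.52 [0.5063 0.252  0.6537]
0.4 [ 1.0932 -0.8607  0.6116]
0.3 [-0.5716 -0.7082  0.4179]
0.22 [-0.3985 -0.8685  0.1766]
0.15 [-0.5833 -0.3791  1.0252]
(np.int64(304), array([64.7957, 74.8725, 97.8025]))
[-0.0724 -0.4144  1.3435]
(np.int64(308), array([65.1252, 74.6337, 94.0223])) 36.8417
```

View pics/l2.png

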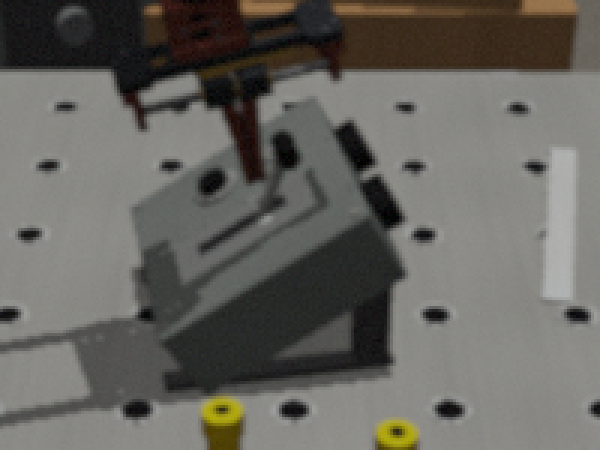

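The lever is up, with the grip at (287,150) and the fingers just on the robot side of it. I'll back off and verify.

```bash
python3 - <<'E'
from lift import *
servo_line(*pose(.08,.045),rate=.08)
servo_line(*pose(.08,.09,-.02),rate=.12)
p=current_position(); servo_line([p[0]-.05,p[1],.32],rate=.2); sleep(.5)
print(grip_angle(),current_clock())
d=cap("side"); ims=[]
ims.append(cv2.resize(d["image"][80:400,200:440],(420,560)))
P=cloud(d); r=P-piv; u=np.column_stack([r@ex,P[:,2]]); 
P2=np.vstack([P,cloud(cap("scene"))]); m=np.linalg.norm(P2-(piv+.029*ex+.08*ez),axis=1)<.022
m&=P2[:,2]>.176; print("axis",circ(np.column_stack([P2[m]@ex,P2[m,2]]),.01),"was .6297 .1864")
s=cap("scene"); im=np.zeros((560,800,3),np.uint8); im[:,:420]=ims[0]; im[:230,420:]=cv2.resize(s["image"][140:300,180:480],(380,230)); cv2.imwrite("pics/f.png",im)
E
```

```text
(np.int64(164), array([64.12296459, 69.28413914, 75.06163923])) 39.3917
axis [0.62920718 0.18748342] was .6297 .1864
```

View pics/f.png

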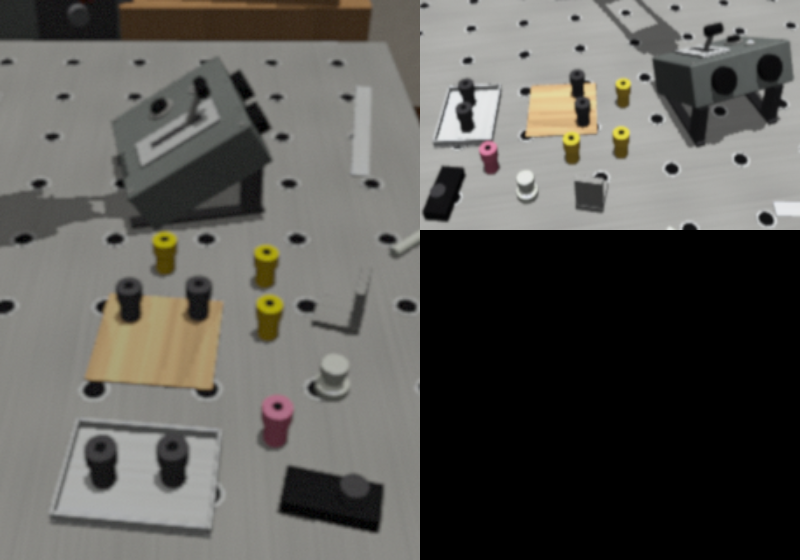

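The lever is home with its grip at (200,90), where it started. Two bolts stand in the tray at (100,460) and (173,460), two are still on the board, and the bystanders haven't moved.

```bash
python3 -c "from bench import *; print(close_job())"
```

```text
the job is handed in; nothing more can be done
None
```

I handed the job in at about 39 s of the 72 s limit, with the lever back up and released, two bolts upright in the tray, the other two still on the board and nothing else moved; the judge's verdict was not returned.

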